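# Dock a board of pralines in the cooling station

### The job

With your fingertips, push the board of pralines along its rails towards the blower until you feel it drop into the locating notches, sitting level at all four corners, then press the green start button all the way down and let go. Only push the board: do not lift, tip or carry it, leave the cup, jar and spatula alone, and finish clear of everything.

Things in the scene. Friction and masses are not known exactly. Their poses are not given: they have to be found in the camera images.
- rack: Fixed cooling station. Origin: on the bench, midway between its two rails. +x runs along the rails towards the white blower (the way to push), +y left of that. Aluminium rails 28 mm wide, tops 70 mm up, inner faces 203 mm apart, from x = -190 to +175 mm; open between, but for cross bars 10 mm high at x = -165 and +150. The blower, 115 mm high, begins at x = +186
- notch (a point): Floor of the rear notch in the left rail, at x = -23, y = +115.5, z = 62 mm of the rack. Each rail has two such notches with red floors, 19 mm long along the rail, 8 mm deep, with upright walls, centred at x = -23 and x = +143 mm of the rack: they take the ends of the board's two battens
- board: Loose light-wood board, 180 (x, along the rails) x 200 x 16 mm, about 0.6 kg, bearing 20 pralines 17 mm high, fast to it. Origin: centre of the underside; axes as the rack's. Across its top, flush with both ends, lie two dark battens 14 wide, 12 high, 256 mm long, whose ends rest on the rails: it hangs between them with 1.5 mm side play. Starts 75 to 130 mm short of home, origin 54 mm up
- home (a point): Where the board's origin lies when home: x = +60 mm, y = 0, z = 46 mm of the rack. There both battens drop 8 mm into the notches together (5 mm play along the rails) and the notches' upright far walls stop the board. Until then it slides against dry friction, a few newtons
- push_edge (a point): Middle of the board's rear edge (nearest the robot), where it is pushed: on an upright face 28 mm high (slab and batten flush), the batten's top 8 mm above this point, the slab's underside 20 mm below it. 74 mm above the bench at the start, 66 mm at home; 90 mm behind the board's origin
- start_top (a point): Centre of the top of the green start button, 34 mm across, on a grey box 90 x 80 x 45 mm (x, y, z, parallel to the rack) that is fixed to the bench to the left or to the right of the rails. It is pressed straight down.
- start (a joint): Start button: 0 = out, 0.006 m = fully down; a spring of about 4 N at full travel returns it.
- cup: Loose white cup, 72 mm across, 80 mm high, beside the rails on the side where the button box is not. Bystander. Origin: centre of its underside.
- jar: Loose amber jar, 68 mm across, 110 mm high, standing to the left of the station. Bystander. Origin: centre of its underside.
- palette: Loose spatula lying on the bench to the right of the station, handle to its -x. Bystander.
Not all that is in view belongs to the job. What is shaped like the part that bears start_top but purple or red is not meant.

How it is judged:
On the way, in this order (a step that is already met when the one before it is completed fails the run):
1. the board is home, down in all four notches (x of board in the frame of rack between 0.0555 and 0.0645 m and y of board in the frame of rack between -0.004 and 0.004 m and z of board in the frame of rack below 0.049 m and angle between board's own z axis and vertical below 0.02 rad), for 0.2 s.
2. the start button is pressed down (value of joint start above 0.0045 m), for 0.05 s.
At the end, for the whole second after the job is handed in: Board at rest in the notches: within 4.5 mm of home along the rails, 4 mm across, underside below 49 mm, level to 0.02 rad; button pressed 4.5 mm or more after that and out again (under 1.5 mm); cup, jar, spatula within 25 mm of their starts, cup and jar upright (all of step 1 and linear speed of board below 0.01 m/s and value of joint start below 0.0015 m and not (distance of cup from where it was at the start of the episode above 0.025 m) and not (distance of jar from where it was at the start of the episode above 0.025 m) and not (distance of palette from where it was at the start of the episode above 0.025 m) and not (angle between cup's own z axis and vertical above 0.4 rad) and not (angle between jar's own z axis and vertical above 0.4 rad)); the robot touches nothing.
It fails at once if the board is lifted off its rails (10 mm above where it slides) (z of board in the frame of rack above 0.064 m).
It fails at once if the board is tipped by more than 0.12 rad (angle between board's own z axis and vertical above 0.12 rad).
It fails at once if the cup, the jar or the spatula is moved more than 25 mm or tipped (distance of any of cup, jar, palette from where it was at the start of the episode above 0.025 m or angle between any of cup, jar's own z axis and vertical above 0.4 rad).
It also fails if it takes over 43 s, if anything falls off the work surface, if the arm or the gripper's body presses on something with over 40 N, if the wrist force passes 120 N, or if a joint passes its speed limit or range.

### The arm

A 7-joint arm with a two-finger parallel gripper is mounted at the origin on the work surface. World frame = base frame: x ahead of the robot, y to its left, z up, the work surface at z = 0. Lengths are in m, angles in rad, forces in N, time in s.
With the tool pointing down it reaches from about 0.4 to 0.85 m from the base axis. Payload 10.4 kg.
Tool frame: the origin (TCP) lies between the finger pads; the fingertips stand manip.tcp_to_tips ahead of it and the grasp point (between the pads) lies 2 mm behind it (manip.tcp_to_tips is the distance from the TCP to the fingertips, in m); y points along the fingers, z is the direction in which the jaws open and shut, and the axes are right-handed (so a half turn about y gives the same grasp; the last joint's range is limited). The gripper opens to 85 mm and grips with 20 to 120 N. Pads are 22 mm wide; open, the fingers measure 114 mm over their backs; the gripper's body (76 mm by 85 mm) begins 54 mm behind the grasp point. The pads swing forward as they close: fully open they stand 13 mm farther back than shut.
Start: joints at [1.25, 0.332, -0.065, 1.46, 0.022, 1.35, -0.088], TCP at [0.183, -0.598, 0.248] pointing down, gripper open.
Joint ranges: [-2.6, 2.6], [-0.5, 2.12], [-1.47, 1.34], [0.16, 2.42], [-1.27, 4.41], [0.06, 2.06], [-2.6, 2.6]. Speed limits (rad/s): [2.22, 2.22, 2.79, 2.79, 3.14, 3.14, 3.14].

### API

Orientations are given as a unit quaternion [x, y, z, w].
In Python, from workcell import manip gives the robot as it stands. The module is installed in compiled form; this text tells all that it offers.
- The arm moves only by the tool move_arm, never from a script. Its argument "increments" is a list of rows, each an object with "offset": the shift along the tool's x, y, z in m, a list of three; "yaw": the turn about the tool's y in degrees; "jaw": the closure in counts, from 0 (fully open) to 255 (shut). In form: [{"offset": [tx, ty, tz], "yaw": yaw, "jaw": jaw}, ...]. A call has 1 to 10 rows; each row is the pose to reach, as a shift and turn from the pose measured when the call began, along the tool's axes at that moment; what a row does not reach only later rows make up. A row lasts 1/12 s, in which the tool goes at most 41.7 mm and 7.16 degrees, less where a joint would pass 70% of its speed; a pose out of reach is approached as far as the arm can. A call with a gripper value outside its range is refused whole. The fingers move at their own pace and stop on an object; "squeeze" is the grip in N (left out, the last holds). Time passes only in rows, so rows that repeat a pose let the fingers close. It gives the time, the measured TCP pose, the force and the opening at its end, in the units of the state.
- manip.get_obs(): the state, without advancing time (a new reading comes with each control period).
- manip.camera(name): name is "side" or "top" or "wrist"; returns a dict with "pixels" (480x640x3 uint8, red, green, blue), "depth" (480x640 float32, m along the optical axis (not along the pixel's ray), 0 where there is no reading), "intrinsics" (3x3 intrinsics, pixels), "D" ([k1, k2, p1, p2, k3] as OpenCV has them; the pictures are not rectified), "R" (3x3) and "t" (3): a world point X has camera coordinates R X + t; the wrist camera has in their place "mount" (4x4, takes a point from camera to tool coordinates, whose origin is the TCP and whose axes are the tool frame's). Camera axes: x right, y down, z forward; pixel columns grow to the right and rows downward; lengths in m; the calibration is good to about 2 mm. A picture is of the moment at which its call begins: read the wrist's pose just before it.
- manip.hand_in(): hands the job in, once; it reports no verdict.
Trained networks look in a picture, given as the dict that the camera call returned (one of the last four; its "shot" number tells which), for a name from the list of things; names that differ only in an ending like _2 or _b are one class to them, and where a whole thing is asked for, a point or a joint stands for the part that bears it (a point fixed in the world has none). Each returns a list of dicts, best first, with "confidence" (0 to 1); they miss things now and then, are a little off and sometimes report something else, mostly with a low value. They report only what shows in the picture. A call takes as long as a camera call. They do not tell look-alikes from the thing itself.
- manip.recognise(picture, query): "bbox" ([left, top, right, bottom] in pixels, round what is visible of it).
- manip.spot_point(picture, query): "centre" ([column, row] in pixels: a listed point, or the origin of a listed thing).
The state is a dict: "clock": time; "joint_pos": joint angles; "joint_velocities": joint speeds; "tau": joint torques, N m; "position": TCP position; "ee_rot": TCP orientation; "ft_force": force on the tool from outside, world axes, zero at the start; "torque": the same for the moment, N m; "grip_width": opening from 0.0 (shut) to 1.0 (fully open).
Only numpy, scipy, OpenCV 4.12 (cv2) and the standard library are available. Lean on these libraries where they do the work, as an engineer would, in place of code of your own. Each camera call takes 0.05 s, during which the arm holds its last target. There are 200 camera calls.

## Working session

There is one attempt and no reset: what is moved stays moved. The work goes in short steps, Python scripts to look and compute and a tool call to move; the robot and the scene stay as the last step left them, time stands still between calls to the robot, and variables do not carry over. Pictures are saved under pics/ and viewed, about 8 in all and at most 12, crops included, and the job is handed in when it is done.

Besides the shell and the picture viewer there is one more tool, called after "Emit:" as name([rows], argument=value, ...), one row to a line, values as JSON. move_arm: Moves the arm, as the interface text tells. Its arguments: {"type":"object","properties":{"increments":{"type":"array","items":{"type":"object","properties":{"offset":{"type":"array","items":{"type":"number"}},"yaw":{"type":"number"},"jaw":{"type":"number"}}}},"squeeze":{"type":"number"}},"required":["increments"]}

```bash
mkdir -p pics; cat > h.py <<'E'
from workcell import manip
import numpy as np, cv2
from scipy.spatial.transform import Rotation as Rn
def ray(c,px):
    u=cv2.undistortPoints(np.array([[px]],float),c["intrinsics"],np.array(c["D"],float))[0,0]
    d=np.array([u[0],u[1],1.])
    if "R" in c: R=np.array(c["R"]);t=np.array(c["t"]); return -R.T@t, R.T@d
    M=c["pose"]@np.array(c["mount"]); return M[:3,3],M[:3,:3]@d
def atz(c,px,z):
    o,d=ray(c,px); return o+d*(z-o[2])/d[2]
def dep(c,px):
    o,d=ray(c,px); x,y=int(round(px[0])),int(round(px[1])); w=c["depth"][max(y-2,0):y+3,max(x-2,0):x+3]; w=w[w>0]
    return o+d*np.median(w) if len(w) else np.full(3,np.nan)
def cam(n):
    s=manip.get_obs(); c=manip.camera(n)
    if n=="wrist":
        P=np.eye(4);P[:3,:3]=Rn.from_quat(s["ee_rot"]).as_matrix();P[:3,3]=s["position"];c["pose"]=P
    return c
def save(c,f,crop=None,k=1):
    im=c["pixels"][:,:,::-1]
    if crop: im=im[crop[1]:crop[3],crop[0]:crop[2]]
    cv2.imwrite("pics/"+f,cv2.resize(im,None,fx=k,fy=k))
E
python3 - <<'E'
from h import *
np.set_printoptions(precision=4,suppress=True)
s=manip.get_obs();print(s,manip.tcp_to_tips);print(Rn.from_quat(s["ee_rot"]).as_matrix())
for n in ["top","side"]:
    c=cam(n);save(c,n+"0.png")
    for q in ["board","push_edge","notch","start_top","cup","jar","palette","rack","home"]:
        for r in manip.spot_point(c,q)[:4]: print(n,q,r["centre"],round(r["confidence"],2),dep(c,r["centre"]))
E
```

```text
{'clock': 0.0, 'joint_pos': array([ 1.2504,  0.3329, -0.0647,  1.4609,  0.0216,  1.3499, -0.0885]), 'joint_velocities': array([-0.0004,  0.0003, -0.0001, -0.0019,  0.0004, -0.0001, -0.0006]), 'tau': array([  0.0008, -62.5454,   0.0497, -39.1605,   0.0164,   0.0099,
        -0.    ]), 'position': array([ 0.1833, -0.5972,  0.2475]), 'ee_rot': array([-0.105 ,  0.6998, -0.6988,  0.1048]), 'ft_force': array([ 0.3546,  0.6302, -0.273 ]), 'torque': array([ 0.0448, -0.0244, -0.0307]), 'grip_width': 0.996153974126422} 0.017
[[-0.956  -0.0005  0.2934]
 [-0.2934  0.0014 -0.956 ]
 [ 0.0001 -1.     -0.0015]]
top board [341.0, 215.9] 0.7 [ 0.5701 -0.0637  0.0749]
top push_edge [338.7, 242.2] 0.66 [ 0.4934 -0.0577  0.0797]
top notch [305.7, 199.5] 0.95 [0.6202 0.0375 0.0631]
top start_top [440.0, 189.0] 0.65 [ 0.6575 -0.3504  0.065 ]
top start_top [418.1, 301.8] 0.6 [ 0.3313 -0.2795  0.0658]
top start_top [453.6, 236.7] 0.6 [ 0.5165 -0.3843  0.0673]
top start_top [447.2, 346.9] 0.53 [ 0.2084 -0.3583  0.0657]
top cup [273.9, 234.3] 0.95 [0.5293 0.1315 0.0041]
top jar [154.8, 237.1] 0.78 [0.5019 0.4659 0.0734]
top palette [488.6, 233.7] 0.63 [ 0.5412 -0.5083  0.0019]
side board [318.0, 203.0] 0.98 [ 0.5639 -0.0551  0.0727]
side push_edge [423.5, 153.1] 0.59 [ 0.5321 -0.4887  0.0125]
side push_edge [345.4, 218.8] 0.55 [ 0.4836 -0.0701  0.0588]
side push_edge [272.2, 220.8] 0.48 [0.6149 0.0577 0.0561]
side notch [277.6, 218.8] 0.67 [0.6012 0.0507 0.0671]
side start_top [441.5, 205.8] 0.65 [ 0.332  -0.2682  0.0642]
side start_top [386.9, 179.8] 0.57 [ 0.4983 -0.2559  0.0648]
side start_top [504.2, 212.0] 0.48 [ 0.2042 -0.3544  0.0647]
side start_top [414.1, 155.1] 0.45 [ 0.5106 -0.3981  0.0641]
side cup [277.5, 272.6] 0.94 [0.4993 0.1487 0.0294]
side jar [142.5, 376.5] 0.75 [0.4809 0.5028 0.0565]
side palette [419.8, 155.8] 0.82 [ 0.5405 -0.4839  0.0008]
```

View pics/top0.png

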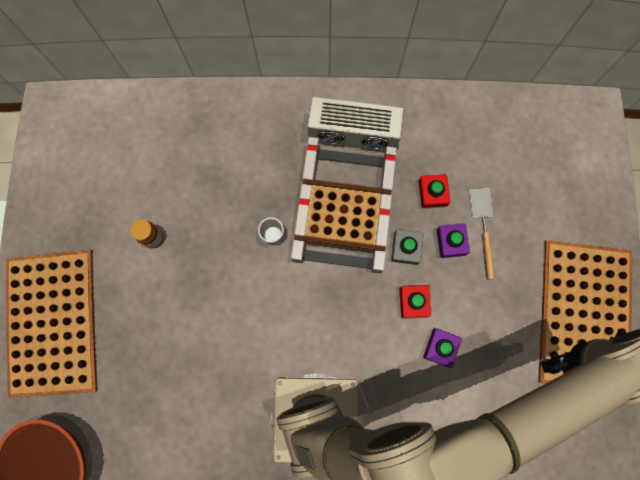

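View pics/side0.png

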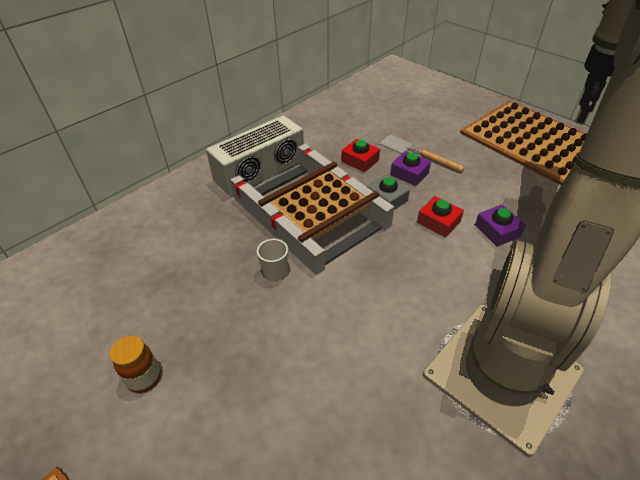

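Candidates for the start button in the top view: red (437,188), purple (456,239), grey (409,245), red (417,301) and purple (445,348). The grey one beside the right rail matches the description. Next I locate the rack from its four red notch floors.

```bash
python3 - <<'E'
from h import *
np.set_printoptions(precision=4,suppress=True)
c=cam("top");im=c["pixels"].astype(int);save(c,"crop1.png",(260,80,480,290),3)
m=((im[:,:,0]>140)&(im[:,:,1]<70)&(im[:,:,2]<70)).astype(np.uint8);m[:,405:]=0;m[:,:295]=0
n,l,st,ce=cv2.connectedComponentsWithStats(m)
P=[]
for i in range(1,n):
    if st[i,4]>15: p=atz(c,ce[i],.062);P.append(p);print(ce[i],st[i],p)
# assign: sort by x world -> rear pair first; y larger=left
P=sorted(P,key=lambda p:p[0]);
if len(P)==4:
    A=sorted(P[:2],key=lambda p:-p[1])+sorted(P[2:],key=lambda p:-p[1]);A=np.array(A)[:,:2]
    M=np.array([[-.023,.1155],[-.023,-.1155],[.143,.1155],[.143,-.1155]])
    a=A-A.mean(0);b=M-M.mean(0);th=np.arctan2((b[:,0]*a[:,1]-b[:,1]*a[:,0]).sum(),(a*b).sum())
    R=np.array([[np.cos(th),-np.sin(th)],[np.sin(th),np.cos(th)]]);t=A.mean(0)-R@M.mean(0)
    print("rack",t,np.degrees(th),"res",A-(M@R.T+t))
    np.savez("rack.npz",R=R,t=t,th=th)
    H=im.astype(np.uint8);hsv=cv2.cvtColor(H,cv2.COLOR_RGB2HSV)
    g=((hsv[:,:,0]>45)&(hsv[:,:,0]<80)&(hsv[:,:,1]>150)&(hsv[:,:,2]>60)).astype(np.uint8)
    n,l,st,ce=cv2.connectedComponentsWithStats(g)
    for i in range(1,n):
        if st[i,4]>30:
            p=atz(c,ce[i],.06);d=dep(c,ce[i]);print("green",ce[i],st[i,4],p,d,"rack",R.T@(p[:2]-t))
    for r in manip.spot_point(c,"push_edge")[:1]:
        p=atz(c,r["centre"],.074);print("edge",p,R.T@(p[:2]-t))
    for r in manip.spot_point(c,"board")[:1]:
        p=atz(c,r["centre"],.054);print("board",p,R.T@(p[:2]-t))
    for q in ["cup","jar"]:
        b=manip.recognise(c,q)[0]["bbox"];print(q,b)
E
```

```text
[311.8  147.45] [307 145  10   6  40] [0.7799 0.0231 0.062 ]
[389.8462 157.1026] [385 155  10   5  39] [ 0.7534 -0.2064  0.062 ]
[304.     201.4255] [299 199  11   6  47] [0.6147 0.0423 0.062 ]
[384.2174 211.4565] [380 209  10   6  46] [ 0.5884 -0.1878  0.062 ]
[403.24 299.24] [402 286   3  32  75] [ 0.3383 -0.2388  0.062 ]
```

View pics/crop1.png

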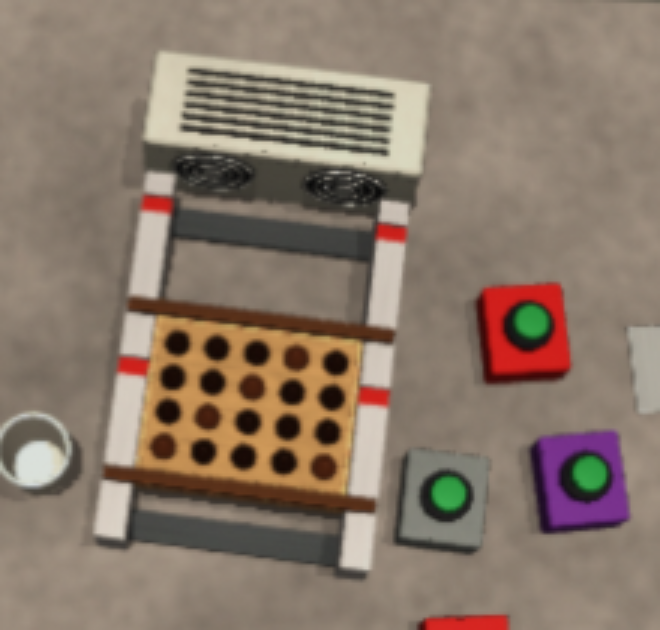

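The crop shows the grey box with its green button at full-image pixel (409,244), the four notches and both battens. The board's rear batten runs from (295,237) to (385,249). The red-floor search also picked up the red box at (403,299), so I exclude that and refit.

```bash
python3 - <<'E'
from h import *
np.set_printoptions(precision=4,suppress=True)
c=cam("top")
A=np.array([[.6147,.0423],[.5884,-.1878],[.7799,.0231],[.7534,-.2064]])
M=np.array([[-.023,.1155],[-.023,-.1155],[.143,.1155],[.143,-.1155]])
a=A-A.mean(0);b=M-M.mean(0);th=np.arctan2((b[:,0]*a[:,1]-b[:,1]*a[:,0]).sum(),(a*b).sum())
R=np.array([[np.cos(th),-np.sin(th)],[np.sin(th),np.cos(th)]]);t=A.mean(0)-R@M.mean(0)
print("rack",t,np.degrees(th),"res",A-(M@R.T+t))
np.savez("rack.npz",R=R,t=t,th=th)
rk=lambda p:R.T@(p[:2]-t)
hsv=cv2.cvtColor(c["pixels"],cv2.COLOR_RGB2HSV)
g=((hsv[:,:,0]>45)&(hsv[:,:,0]<80)&(hsv[:,:,1]>120)&(hsv[:,:,2]>60)).astype(np.uint8)
n,l,st,ce=cv2.connectedComponentsWithStats(g)
for i in range(1,n):
    if st[i,4]>30:
        d=dep(c,ce[i]);p=atz(c,ce[i],d[2]);print("green",ce[i],st[i,4],p,"rack",rk(p))
# rear batten edge midpoint from depth slice along rack x
for y in (-.06,0,.06):
    # columns of samples: top-of-batten brown colour scan
    for x in np.arange(-.17,-.06,.004):
        w=np.append(R@np.array([x,y])+t,.082)
        q=cv2.projectPoints(w[None],cv2.Rodrigues(np.array(c["R"]))[0],np.array(c["t"]),c["intrinsics"],np.array(c["D"]))[0][0,0]
        print(round(x*1000),c["pixels"][int(round(q[1])),int(round(q[0]))].tolist(),end=" ")
    print()
for q in ["push_edge","board"]:
    r=manip.spot_point(c,q)[0];p=atz(c,r["centre"],.074 if q!="board" else .054);print(q,p,rk(p))
r=manip.recognise(c,"cup")[0]["bbox"];p=atz(c,[(r[0]+r[2])/2,(r[1]+r[3])/2],.04);print("cup",p,rk(p))
s=manip.get_obs()
E
```

```text
rack [ 0.6245 -0.0754] -6.545726413706741 res [[-0.0001  0.0003]
 [-0.0001 -0.0003]
 [ 0.0002  0.    ]
 [ 0.      0.    ]]
green [436.7009 186.6154] 117 [ 0.6646 -0.341   0.0648] rack [ 0.0701 -0.2594]
green [456.2222 237.4615] 117 [ 0.5145 -0.3919  0.067 ] rack [-0.0732 -0.327 ]
green [409.1709 244.1538] 117 [ 0.4934 -0.2571  0.0658] rack [-0.1095 -0.1955]
green [417.4   300.048] 125 [ 0.3361 -0.2776  0.066 ] rack [-0.2634 -0.2338]
green [445.5635 347.8333] 126 [ 0.2059 -0.3538  0.0653] rack [-0.3841 -0.3244]
-170 [74, 75, 70] -166 [86, 83, 77] -162 [130, 118, 105] -158 [125, 114, 101] -154 [111, 100, 89] -150 [92, 83, 74] -146 [55, 48, 42] -142 [62, 38, 22] -138 [81, 45, 24] -134 [87, 48, 25] -130 [91, 51, 27] -126 [114, 73, 40] -122 [187, 136, 79] -118 [194, 142, 83] -114 [195, 144, 84] -110 [190, 139, 81] -106 [189, 137, 80] -102 [187, 137, 79] -98 [191, 140, 81] -94 [191, 139, 80] -90 [197, 145, 85] -86 [196, 144, 84] -82 [191, 139, 80] -78 [190, 138, 80] -74 [186, 135, 78] -70 [151, 108, 62] -66 [171, 123, 71] -62 [198, 146, 84] 
-170 [75, 76, 74] -166 [94, 90, 84] -162 [132, 1
[... 446 characters left out ...]
4, 11, 6] 
-170 [73, 74, 72] -166 [108, 102, 94] -162 [152, 138, 123] -158 [150, 135, 121] -154 [130, 118, 105] -150 [112, 101, 90] -146 [55, 46, 39] -142 [60, 41, 26] -138 [88, 48, 25] -134 [89, 47, 25] -130 [87, 47, 26] -126 [139, 97, 56] -122 [189, 137, 80] -118 [198, 145, 84] -114 [197, 145, 84] -110 [193, 142, 82] -106 [172, 124, 71] -102 [197, 145, 85] -98 [193, 142, 82] -94 [188, 137, 79] -90 [196, 144, 84] -86 [196, 144, 84] -82 [197, 145, 85] -78 [199, 146, 86] -74 [193, 141, 83] -70 [187, 137, 79] -66 [183, 133, 76] -62 [197, 145, 85] 
push_edge [ 0.4848 -0.0608  0.074 ] [-0.1404 -0.0014]
board [ 0.5746 -0.0705  0.054 ] [-0.0501 -0.0008]
cup [0.5311 0.136  0.04  ] [-0.1168  0.1994]
```

The rack sits at (0.6245, -0.0754) with a yaw of -6.55°, and the fit residuals are under 0.5 mm. The board's rear edge is at rack x ≈ -140 mm, so about 110 mm remains to home. The grey button is at rack (-110, -196) mm, z 0.066. I'll push with open fingers, giving two contact points so the board stays square.

```bash
cat > go.py <<'E'
import sys
from h import *
np.set_printoptions(precision=4,suppress=True)
r=np.load("rack.npz");R=r["R"];t=r["t"]
def to(x,y,z):
    s=manip.get_obs();T=Rn.from_quat(s["ee_rot"]).as_matrix()
    w=np.append(R@np.array([x,y])+t,z)
    yr=-np.array([R[0,1],R[1,1],0]);a=T.T@yr
    print("clock",s["clock"],"rack",R.T@(s["position"][:2]-t),s["position"][2],"offset",T.T@(w-s["position"]),"yaw",np.degrees(np.arctan2(a[0],a[2])),"F",s["ft_force"],"w",s["grip_width"])
if __name__=="__main__": to(*map(float,sys.argv[1:4]))
E
python3 go.py -.185 0 .2; python3 -c "
from h import *
print(manip.camera('wrist')['mount'])"
```

```text
clock 1.25 rack [-0.3787 -0.569 ] 0.24833884633474065 offset [-0.4053  0.0483 -0.4438] yaw 23.607417602128734 F [0.0659 0.1978 0.1211] w 0.997399696463748
[[ 2.42410663e-04  9.46402135e-01  3.22990618e-01 -8.24834220e-02]
 [ 1.20563607e-03 -3.22990669e-01  9.46401381e-01 -1.25038341e-01]
 [ 9.99999244e-01  1.59991354e-04 -1.21931293e-03 -2.36817207e-04]
 [ 0.00000000e+00  0.00000000e+00  0.00000000e+00  1.00000000e+00]]
```

Emit:
move_arm([
  {"offset": [-0.025,0,-0.03],"yaw": 2,"jaw": 0},
  {"offset": [-0.05,0,-0.06],"yaw": 5,"jaw": 0},
  {"offset": [-0.08,0,-0.085],"yaw": 8,"jaw": 0},
  {"offset": [-0.105,0,-0.115],"yaw": 11,"jaw": 0},
  {"offset": [-0.13,0,-0.142],"yaw": 14,"jaw": 0},
  {"offset": [-0.155,0,-0.17],"yaw": 17,"jaw": 0},
  {"offset": [-0.18,0,-0.197],"yaw": 20,"jaw": 0},
  {"offset": [-0.205,0,-0.225],"yaw": 22,"jaw": 0},
  {"offset": [-0.23,0,-0.252],"yaw": 23.6,"jaw": 0},
  {"offset": [-0.255,0,-0.28],"yaw": 23.6,"jaw": 0},
])

```text
clock: 2.13
position: [0.3455, -0.2534, 0.2486]
ee_rot: [-0.041, -0.706, 0.706, 0.041]
ft_force: [1.0, -0.6, -0.2]
grip_width: 1.002
```

```bash
python3 go.py -.185 0 .2
```

```text
clock 2.1333 rack [-0.2569 -0.2087] 0.24855604280330834 offset [-0.0715  0.0484 -0.2088] yaw -0.10778846591139521 F [ 1.0308 -0.5637 -0.2137] w 1.002059809274255
```

Emit:
move_arm([
  {"offset": [-0.012,0.008,-0.035],"yaw": 0,"jaw": 0},
  {"offset": [-0.024,0.016,-0.07],"yaw": 0,"jaw": 0},
  {"offset": [-0.036,0.024,-0.105],"yaw": 0,"jaw": 0},
  {"offset": [-0.048,0.032,-0.14],"yaw": 0,"jaw": 0},
  {"offset": [-0.06,0.04,-0.175],"yaw": 0,"jaw": 0},
  {"offset": [-0.0715,0.0484,-0.209],"yaw": 0,"jaw": 0},
  {"offset": [-0.0715,0.0484,-0.209],"yaw": 0,"jaw": 0},
  {"offset": [-0.0715,0.0484,-0.209],"yaw": 0,"jaw": 0},
])

```text
clock: 2.8
position: [0.4409, -0.0523, 0.1998]
ee_rot: [-0.04, -0.706, 0.706, 0.04]
ft_force: [0.3, -1.0, -0.3]
grip_width: 0.999
```

```bash
python3 go.py -.185 0 .067; python3 -c "
from h import *
c=cam('wrist');save(c,'w1.png')"
```

```text
clock 2.8 rack [-0.185  0.002] 0.19977366265650867 offset [0.     0.1328 0.0019] yaw 0.12709162409230634 F [ 0.3217 -1.0126 -0.2746] w 0.9991512255506022
```

View pics/w1.png

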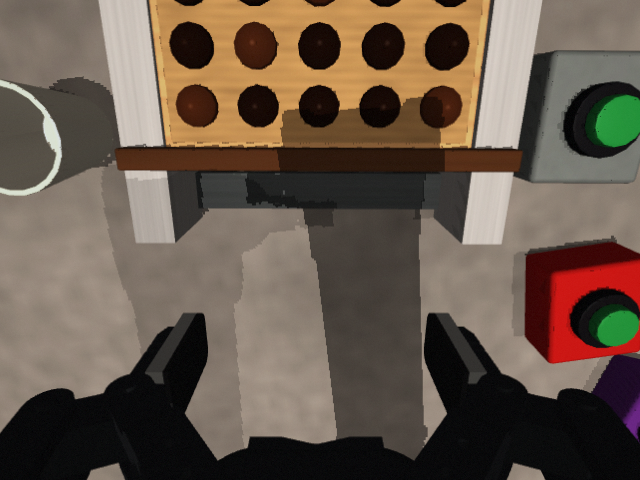

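The wrist view shows the fingers centred on the board's rear batten (118–520, row 160), the cross bar behind it, and the grey box to the right at (610,120). The descent is clear.

Emit:
move_arm([
  {"offset": [0,0.035,0.002],"yaw": 0,"jaw": 0},
  {"offset": [0,0.07,0.002],"yaw": 0,"jaw": 0},
  {"offset": [0,0.105,0.002],"yaw": 0,"jaw": 0},
  {"offset": [0,0.125,0.002],"yaw": 0,"jaw": 0},
  {"offset": [0,0.133,0.002],"yaw": 0,"jaw": 0},
  {"offset": [0,0.133,0.002],"yaw": 0,"jaw": 0},
  {"offset": [-0.01,0.133,0.002],"yaw": 0,"jaw": 0},
  {"offset": [-0.018,0.133,0.002],"yaw": 0,"jaw": 0},
  {"offset": [-0.022,0.133,0.002],"yaw": 0,"jaw": 0},
  {"offset": [-0.022,0.133,0.002],"yaw": 0,"jaw": 0},
])

```text
clock: 3.68
position: [0.4644, -0.0589, 0.0682]
ee_rot: [-0.042, -0.706, 0.706, 0.04]
ft_force: [-0.2, 1.1, 0.6]
grip_width: 1.0
```

```bash
python3 go.py -.151 0 .067
```

```text
clock 3.6833 rack [-0.1609 -0.0019] 0.06824623337972849 offset [-0.0099  0.0013 -0.0019] yaw -0.054695617485777843 F [-0.2302  1.0559  0.6062] w 0.9995782878592018
```

Emit:
move_arm([
  {"offset": [-0.004,0,-0.002],"yaw": 0,"jaw": 0},
  {"offset": [-0.008,0,-0.002],"yaw": 0,"jaw": 0},
  {"offset": [-0.012,0,-0.002],"yaw": 0,"jaw": 0},
  {"offset": [-0.017,0,-0.002],"yaw": 0,"jaw": 0},
  {"offset": [-0.023,0,-0.002],"yaw": 0,"jaw": 0},
  {"offset": [-0.03,0,-0.002],"yaw": 0,"jaw": 0},
  {"offset": [-0.037,0,-0.002],"yaw": 0,"jaw": 0},
  {"offset": [-0.044,0,-0.002],"yaw": 0,"jaw": 0},
  {"offset": [-0.05,0,-0.002],"yaw": 0,"jaw": 0},
  {"offset": [-0.054,0,-0.002],"yaw": 0,"jaw": 0},
])

```text
clock: 4.52
position: [0.5188, -0.0631, 0.0681]
ee_rot: [-0.042, -0.706, 0.706, 0.04]
ft_force: [-2.6, 0.6, -0.0]
grip_width: 0.998
```

```bash
cat > bd.py <<'E'
from go import *
def board():
    c=cam("top")
    for q,z in (("board",.054),("push_edge",.074)):
        for o in manip.spot_point(c,q)[:1]: print(q,R.T@(atz(c,o["centre"],z)[:2]-t),round(o["confidence"],2))
    # slab top + batten edges from colour, height fit from depth on batten tops
    return c
if __name__=="__main__": board()
E
python3 bd.py; python3 go.py -.06 0 .067
```

```text
board [-0.1271  0.1849] 0.16
clock 4.6667 rack [-0.1063  0.0002] 0.06849074254077112 offset [-0.0462  0.0017  0.0002] yaw -0.04665183010238495 F [ 0.4171  0.5645 -0.1286] w 0.9996101707440638
```

Emit:
move_arm([
  {"offset": [-0.004,0,0],"yaw": 0,"jaw": 0},
  {"offset": [-0.009,0,0],"yaw": 0,"jaw": 0},
  {"offset": [-0.015,0,0],"yaw": 0,"jaw": 0},
  {"offset": [-0.021,0,0],"yaw": 0,"jaw": 0},
  {"offset": [-0.027,0,0],"yaw": 0,"jaw": 0},
  {"offset": [-0.032,0,0],"yaw": 0,"jaw": 0},
  {"offset": [-0.037,0,0],"yaw": 0,"jaw": 0},
  {"offset": [-0.041,0,0],"yaw": 0,"jaw": 0},
  {"offset": [-0.044,0,0],"yaw": 0,"jaw": 0},
  {"offset": [-0.046,0,0],"yaw": 0,"jaw": 0},
])

```text
clock: 5.5
position: [0.565, -0.0683, 0.0686]
ee_rot: [-0.042, -0.706, 0.706, 0.039]
ft_force: [-2.4, 1.0, -1.4]
grip_width: 1.002
```

```bash
python3 go.py -.04 0 .067;  python3 -c "
from h import *
c=cam('wrist');save(c,'w2.png')"
```

```text
clock 5.5 rack [-0.0599  0.0002] 0.06856553487552418 offset [-0.0199  0.0016  0.0002] yaw -0.052229866407733326 F [-2.4123  0.9702 -1.3617] w 1.001902383431425
```

View pics/w2.png

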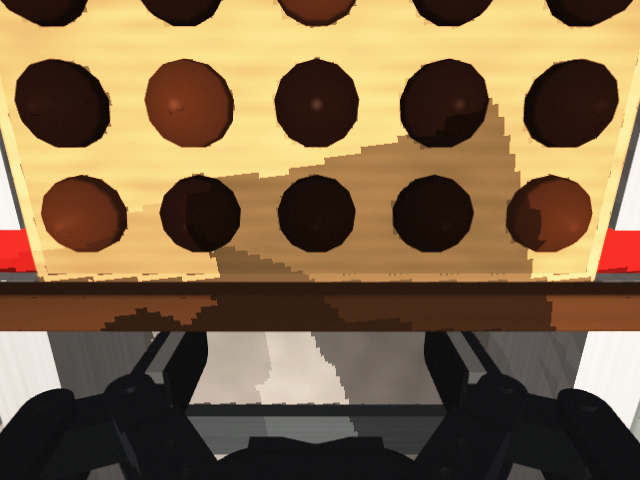

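The board is square against both fingers. The red notches (row 250) are just ahead of the rear batten (row 305). I continue slowly.

Emit:
move_arm([
  {"offset": [-0.002,0,0],"yaw": 0,"jaw": 0},
  {"offset": [-0.004,0,0],"yaw": 0,"jaw": 0},
  {"offset": [-0.006,0,0],"yaw": 0,"jaw": 0},
  {"offset": [-0.008,0,0],"yaw": 0,"jaw": 0},
  {"offset": [-0.01,0,0],"yaw": 0,"jaw": 0},
  {"offset": [-0.0115,0,0],"yaw": 0,"jaw": 0},
  {"offset": [-0.013,0,0],"yaw": 0,"jaw": 0},
  {"offset": [-0.0145,0,0],"yaw": 0,"jaw": 0},
])

```text
clock: 6.22
position: [0.58, -0.07, 0.0689]
ee_rot: [-0.042, -0.706, 0.706, 0.039]
ft_force: [-1.6, 0.8, -0.1]
grip_width: 0.998
```

Emit:
move_arm([
  {"offset": [-0.0015,0,0],"yaw": 0,"jaw": 0},
  {"offset": [-0.003,0,0],"yaw": 0,"jaw": 0},
])

```text
clock: 6.38
position: [0.5831, -0.0704, 0.0689]
ee_rot: [-0.042, -0.706, 0.706, 0.039]
ft_force: [-3.5, 1.4, -0.5]
grip_width: 1.002
```

```bash
python3 go.py -.04 0 .067; cat > bt.py <<'E'
from go import *
# heights of the slab/batten tops near corners from wrist depth
c=cam("wrist");o=None
K=c["intrinsics"]
v,u=np.mgrid[0:480:3,0:640:3];u=u.ravel();v=v.ravel();d=c["depth"][v,u]
n=cv2.undistortPoints(np.stack([u,v],1).astype(float)[:,None],K,np.array(c["D"],float))[:,0]
X=np.c_[n*d[:,None],d,np.ones(len(d))]@(c["pose"]@np.array(c["mount"])).T
P=X[:,:3];P=P[d>0];rgb=c["pixels"][v,u][d>0].astype(int)
xy=(P[:,:2]-t)@R
w=(rgb[:,0]>170)&(rgb[:,2]<190)&(rgb[:,0]-rgb[:,2]>40)&(abs(xy[:,1])<.098)&(P[:,2]>.05)&(P[:,2]<.09)
A=np.c_[xy[w],np.ones(w.sum())];k=np.linalg.lstsq(A,P[w,2],rcond=None)[0]
print("slab top: slopes",k[:2],"z mid",np.median(P[w,2]),"x min",xy[w,0].min(),"n",w.sum())
r=(rgb[:,0]>150)&(rgb[:,1]<60)&(rgb[:,2]<60)&(abs(xy[:,1])<.14)
print("red",r.sum(),xy[r].mean(0) if r.any() else "")
E
python3 bt.py
```

```text
clock 6.3833 rack [-0.0417  0.0002] 0.06887987159055536 offset [-0.0016  0.0019  0.0002] yaw -0.05223255401120505 F [-3.5407  1.367  -0.4679] w 1.0022338894089453
slab top: slopes [-0.0005  0.0011] z mid 0.06200572864870871 x min -0.01777756758957107 n 8922
red 0
```

The slab top is now at 62 mm (46 + 16) and level, so the board has dropped home. I back off, then rise.

Emit:
move_arm([
  {"offset": [0.008,0,0],"yaw": 0,"jaw": 0},
  {"offset": [0.02,0,0],"yaw": 0,"jaw": 0},
  {"offset": [0.025,0,0],"yaw": 0,"jaw": 0},
  {"offset": [0.025,-0.03,0],"yaw": 0,"jaw": 0},
  {"offset": [0.025,-0.065,0],"yaw": 0,"jaw": 0},
  {"offset": [0.025,-0.1,0],"yaw": 0,"jaw": 0},
  {"offset": [0.045,-0.13,0],"yaw": 0,"jaw": 100},
  {"offset": [0.065,-0.13,0.03],"yaw": 0,"jaw": 255},
  {"offset": [0.065,-0.13,0.06],"yaw": 0,"jaw": 255},
  {"offset": [0.065,-0.13,0.06],"yaw": 0,"jaw": 255},
])

```text
clock: 7.27
position: [0.5099, -0.129, 0.1995]
ee_rot: [-0.046, -0.704, 0.707, 0.041]
ft_force: [-0.8, -1.6, -1.1]
grip_width: 0.454
```

```bash
python3 bt.py; python3 bd.py; python3 go.py -.1095 -.1955 .13; python3 -c "
from h import *
c=cam('side');save(c,'s2.png',(180,90,440,290),3)"
```

```text
slab top: slopes [0.0008 0.0008] z mid 0.0620164647648373 x min -0.01695213188738892 n 2191
red 31 [-0.0395  0.0936]
board [ 0.0503 -0.0054] 0.66
push_edge [-0.0271 -0.0055] 0.72
clock 7.4667 rack [-0.107  -0.0589] 0.19873308874393683 offset [0.0029 0.0687 0.1366] yaw -0.0180562732110447 F [-0.4223 -0.0027 -0.3581] w 0.09043655858934696
```

View pics/s2.png

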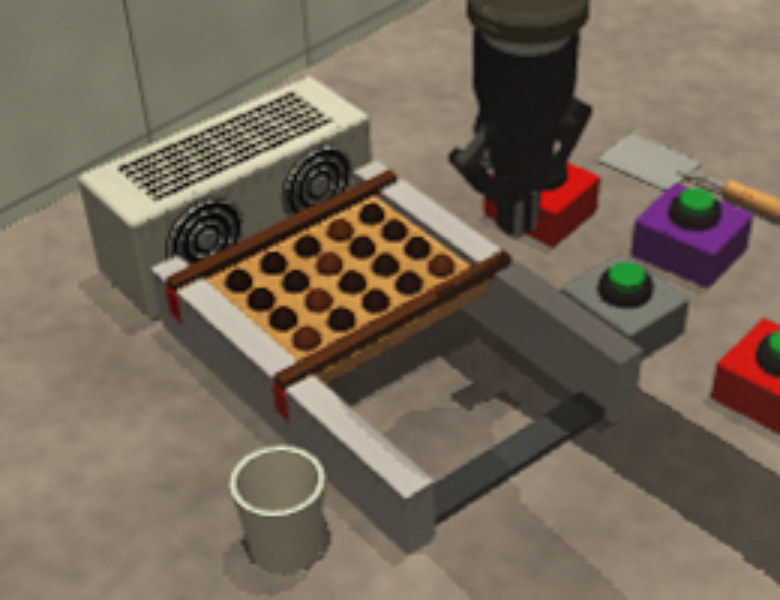

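Both battens sit in the notches (left-side gaps filled at (175,300) and (280,400) in the crop), and the slab is level at 62 mm. Now above the button.

Emit:
move_arm([
  {"offset": [0.003,0,0.035],"yaw": 0,"jaw": 255},
  {"offset": [0.003,0,0.07],"yaw": 0,"jaw": 255},
  {"offset": [0.003,0.01,0.105],"yaw": 0,"jaw": 255},
  {"offset": [0.003,0.03,0.137],"yaw": 0,"jaw": 255},
  {"offset": [0.003,0.055,0.137],"yaw": 0,"jaw": 255},
  {"offset": [0.003,0.069,0.137],"yaw": 0,"jaw": 255},
  {"offset": [0.003,0.069,0.137],"yaw": 0,"jaw": 255},
])

```text
clock: 8.1
position: [0.4921, -0.2558, 0.1261]
ee_rot: [0.04, 0.707, -0.705, -0.04]
ft_force: [0.1, -0.1, 0.3]
grip_width: -0.003
```

```bash
python3 go.py -.1095 -.1955 .085; python3 - <<'E'
from go import *
c=cam("wrist");save(c,"w3.png")
hsv=cv2.cvtColor(c["pixels"],cv2.COLOR_RGB2HSV)
g=((hsv[:,:,0]>45)&(hsv[:,:,0]<80)&(hsv[:,:,1]>120)&(hsv[:,:,2]>60)).astype(np.uint8)
n,l,st,ce=cv2.connectedComponentsWithStats(g)
for i in range(1,n):
    if st[i,4]>300:
        p=dep(c,ce[i]);x,y,w,h=st[i,:4];print(ce[i],st[i],p,R.T@(p[:2]-t),"box",R.T@(atz(c,[x+w/2,y+h/2],p[2])[:2]-t))
E
```

```text
clock 8.1 rack [-0.111  -0.1944] 0.12613353828097454 offset [-0.0014  0.0411  0.0013] yaw 0.06855142350629452 F [ 0.0512 -0.0523  0.3212] w -0.00333893284531991
[583.8438 203.5988] [ 550  172   68   64 3380] [ 0.5144 -0.3916  0.0665] [-0.0733 -0.3267] box [-0.0735 -0.3268]
[319.1627 268.4265] [ 290  242   59   54 2422] [ 0.4945 -0.2577  0.0666] [-0.1084 -0.1959] box [-0.1087 -0.1961]
```

View pics/w3.png

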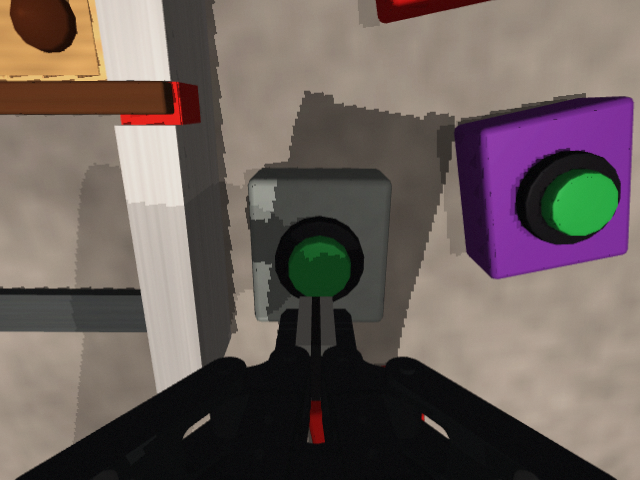

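The grey box's button is at (319,268), directly ahead of the closed fingertips. The right batten end is seated in its notch at (175,100). I press now.

Emit:
move_arm([
  {"offset": [-0.001,0.02,0.0015],"yaw": 0,"jaw": 255},
  {"offset": [-0.0015,0.034,0.0015],"yaw": 0,"jaw": 255},
  {"offset": [-0.0015,0.038,0.0015],"yaw": 0,"jaw": 255},
  {"offset": [-0.0015,0.041,0.0015],"yaw": 0,"jaw": 255},
  {"offset": [-0.0015,0.043,0.0015],"yaw": 0,"jaw": 255},
  {"offset": [-0.0015,0.045,0.0015],"yaw": 0,"jaw": 255},
  {"offset": [-0.0015,0.047,0.0015],"yaw": 0,"jaw": 255},
])

```text
clock: 8.73
position: [0.4954, -0.2574, 0.0822]
ee_rot: [0.041, 0.707, -0.705, -0.038]
ft_force: [0.6, 0.9, 1.6]
grip_width: -0.0
```

Emit:
move_arm([
  {"offset": [0,0.002,0],"yaw": 0,"jaw": 255},
  {"offset": [0,0.0035,0],"yaw": 0,"jaw": 255},
  {"offset": [0,0.005,0],"yaw": 0,"jaw": 255},
  {"offset": [0,0.005,0],"yaw": 0,"jaw": 255},
])

```text
clock: 9.07
position: [0.4957, -0.2575, 0.0781]
ee_rot: [0.041, 0.706, -0.706, -0.038]
ft_force: [-2.8, 1.7, 10.0]
grip_width: -0.004
```

Emit:
move_arm([
  {"offset": [0,0.001,0],"yaw": 0,"jaw": 255},
  {"offset": [0,0.002,0],"yaw": 0,"jaw": 255},
  {"offset": [0,0.002,0],"yaw": 0,"jaw": 255},
])

```text
clock: 9.32
position: [0.4958, -0.2575, 0.0778]
ee_rot: [0.041, 0.706, -0.706, -0.038]
ft_force: [-7.8, 3.9, 20.1]
grip_width: 0.003
```

It is firmly on its stop: 20 N with almost no further travel, about 5.7 mm below first contact. I release and rise clear.

Emit:
move_arm([
  {"offset": [0,-0.005,0],"yaw": 0,"jaw": 255},
  {"offset": [0,-0.015,0],"yaw": 0,"jaw": 255},
  {"offset": [0,-0.04,0],"yaw": 0,"jaw": 255},
  {"offset": [0,-0.08,0],"yaw": 0,"jaw": 255},
  {"offset": [0,-0.12,0],"yaw": 0,"jaw": 255},
  {"offset": [0.02,-0.15,0.02],"yaw": 0,"jaw": 255},
  {"offset": [0.04,-0.15,0.05],"yaw": 0,"jaw": 255},
  {"offset": [0.06,-0.15,0.08],"yaw": 0,"jaw": 255},
  {"offset": [0.06,-0.15,0.08],"yaw": 0,"jaw": 255},
  {"offset": [0.06,-0.15,0.08],"yaw": 0,"jaw": 255},
])

```text
clock: 10.15
position: [0.4248, -0.3323, 0.2278]
ee_rot: [-0.043, -0.706, 0.706, 0.04]
ft_force: [-0.3, 0.5, -0.7]
grip_width: -0.001
```

```bash
python3 bd.py; python3 go.py 0 0 .2; python3 - <<'E'
from go import *
c=cam("top");save(c,"t2.png",(260,80,480,290),3)
n=R@np.array([-.109,-.196])+t
# button height and slab corner heights from top/wrist depth
q=lambda w:cv2.projectPoints(np.array(w)[None],cv2.Rodrigues(np.array(c["R"]))[0],np.array(c["t"]),c["intrinsics"],np.array(c["D"]))[0][0,0]
print("button",dep(c,q([*n,.066])))
for x,y in [(-.01,.09),(-.01,-.09),(.13,.09),(.13,-.09)]: print(x,y,dep(c,q([*(R@np.array([x,y])+t),.062]))[2])
w=cam("wrist");
for r in manip.spot_point(w,"start_top"): print(r, dep(w,r["centre"]))
E
```

```text
board [ 0.0526 -0.0022] 0.87
push_edge [-0.1906  0.5272] 0.74
clock 10.3 rack [-0.1671 -0.2748] 0.22753083022810902 offset [-0.1679  0.0287 -0.2742] yaw 0.20465463478700407 F [-0.0115 -0.4487  0.5716] w 0.0011042945916546949
button [ 0.4941 -0.2579  0.0648]
-0.01 0.09 0.062376645310558754
-0.01 -0.09 0.06374074530810403
0.13 0.09 0.06251098442533554
0.13 -0.09 0.06174237945854788
{'centre': [390.5, 94.7], 'confidence': 0.91} [ 0.5127 -0.3912  0.0664]
{'centre': [204.6, 148.5], 'confidence': 0.8} [ 0.4907 -0.2542  0.0668]
{'centre': [264.4, 329.5], 'confidence': 0.55} [ 0.3356 -0.2745  0.0666]
```

View pics/t2.png

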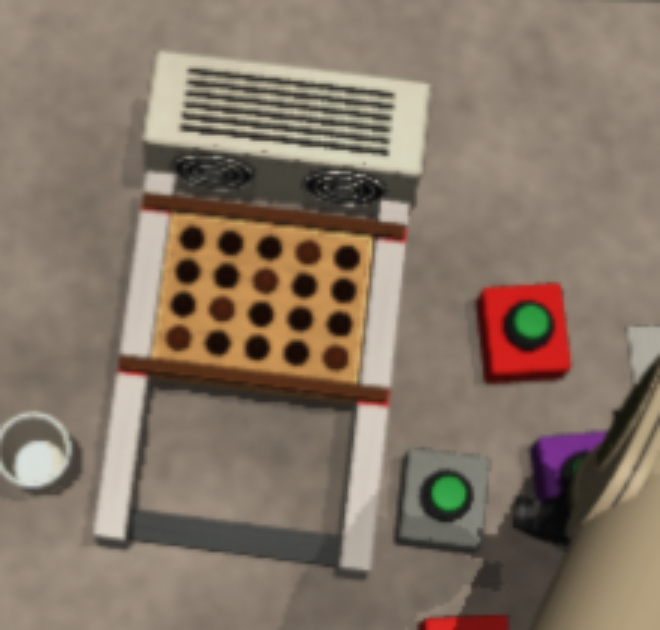

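The board is seated at all four corners, the button is out (z ≈ 66.6 mm), the cup hasn't moved and the arm is clear.

```bash
python3 -c "
from workcell import manip
print(manip.hand_in())"
```

```text
the job is handed in; nothing more can be done
None
```

I pushed the board home with both open fingertips until it dropped into the notches. I then pressed the green button on the grey box, let go, moved clear and handed the job in at about 10.5 s of the 43 s allowed.

**Last checks**
- **Board:** the slab top is at 62 mm, its home height, and the four corners read 61.7–63.7 mm. The wrist camera's depth gave a slope of about 0.001 rad. The visible slab starts at x ≈ -17 mm, which puts the board within about 1 mm of home.
- **Button:** it stopped after about 5.7 mm, with 20 N on it and almost no further movement. After release its top read between 64.8 and 66.8 mm depending on the camera, which matches its starting height.
- **Bystanders:** the cup looks unmoved in the final picture. I never went near the jar or spatula and did not measure them again at the end.

**Disagreement:** the network's last position for the board was 52.6 mm, short of the 55.5–64.5 mm window. I set it aside because it was worked out with the height the board had before dropping, and the battens are visibly down in all four notches. Its last push_edge result was a false detection far from the rack.

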